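# Scrape the break-off strips off the plate into the scrap tray

## Robot

A 7-joint arm with a two-finger parallel gripper is mounted at the origin on the work surface. World frame = base frame: x ahead of the robot, y to its left, z up, the work surface at z = 0. Lengths are in m, angles in rad, forces in N, time in s.
With the tool pointing down it reaches from about 0.4 to 0.85 m from the base axis. Payload 10.4 kg.
Tool frame: the origin (TCP) lies between the finger pads; the fingertips stand ahead of it and the grasp point (between the pads) lies 5 mm behind it (manip.tip_extent is the z of the fingertips in the tool frame, in m); z points along the fingers, y is the line along which they close (so a half turn about z gives the same grasp; the last joint's range is limited). The gripper opens to 85 mm and grips with 20 to 120 N. Pads are 22 mm wide; open, the fingers measure 114 mm over their backs; the gripper's body (76 mm by 85 mm) begins 54 mm behind the grasp point. The pads swing forward as they close: fully open they stand 13 mm farther back than shut.
Start: joints at [1.136, 0.332, -0.065, 1.46, 0.022, 1.35, -0.088], TCP at [0.25, -0.573, 0.245] pointing down, gripper open.
Joint ranges: [-2.6, 2.6], [-0.5, 2.12], [-1.47, 1.34], [0.16, 2.42], [-1.27, 4.41], [0.06, 2.06], [-2.6, 2.6]. Speed limits (rad/s): [2.22, 2.22, 2.79, 2.79, 3.14, 3.14, 3.14].

## Interface

Orientations are given as a unit quaternion [x, y, z, w].
In Python, from workcell import status, viewer, manip gives the robot as it stands.
- The arm moves only by the tool play_rows, never from a script. Its argument "plan" is one flat list of numbers, 7 for each row, row after row: the turn, a rotation vector about the tool's x, y, z in degrees, then the shift along the tool's x, y, z in m, then the opening, from 0 (shut) to 1 (fully open). In form: [ax, ay, az, dx, dy, dz, grip, ax, ay, az, dx, dy, dz, grip, ...]. A call has 1 to 20 rows; each row is the pose to reach, as a shift and turn from the pose commanded when the call began, along the tool's axes at that moment; what a row does not reach only later rows make up. A row lasts 1/8 s, in which the tool goes at most 62.5 mm and 10.7 degrees, less where a joint would pass 70% of its speed; a pose out of reach is approached as far as the arm can. A call with a gripper value outside its range is refused whole. The fingers move at their own pace and stop on an object; "squeeze" is the grip in N (left out, the last holds). Time passes only in rows, so rows that repeat a pose let the fingers close. It gives the time, the measured TCP pose, the force, the opening and the grip force at its end, in the units of the state.
- status.get_obs(): the state, without advancing time (a new reading comes with each control period).
- viewer.camera(name): name is "scene" or "top"; returns the picture (384x512x3 uint8, red, green, blue); there is no depth.
- viewer.camera_model(name): a dict with "fx", "fy", "cx", "cy" (pixels), "R" (3x3) and "t" (3): a world point X has camera coordinates R X + t. Camera axes: x right, y down, z forward; pixel columns grow to the right and rows downward; lengths in m; the calibration is good to about 2 mm. A picture is of the moment at which its call begins. camera_model takes no time and is no camera call.
- manip.hand_in(): hands the job in; it is judged then, once.
The state is a dict: "clock": time; "joint_pos": joint angles; "joint_velocities": joint speeds; "tau": joint torques, N m; "position": TCP position; "ee_rot": TCP orientation; "ft_force": force on the tool from outside, world axes, zero at the start; "torque": the same for the moment, N m; "grip_width": opening from 0.0 (shut) to 1.0 (fully open); "grasp_force": force on a finger pad.
Only numpy, scipy, OpenCV 4.12 (cv2) and the standard library are available. Lean on these libraries where they do the work, as an engineer would, in place of code of your own. Each camera call takes 0.05 s, during which the arm holds its last target. There are 200 camera calls.

## Task

Take the scraper out of its leaning stand and, holding it, push the four loose laminate strips off the aluminium plate so that they all fall into the steel scrap tray below the plate's edge. Move the strips with the scraper only, never with the gripper or arm, then put the scraper back in its stand as you found it. Leave the fan, the tape roll and the tin where they are.

Things in the scene. Friction and masses are not known exactly. Their poses are not given: they have to be found in the camera images.
- plate: fixed raised plate of grey anodised aluminium, 220 (its x) x 240 (its y) mm, flat smooth top without rims 95 mm above the bench, carried by a grey pedestal; origin on the bench under the centre of the plate, z up. The scrap tray stands under its -y edge.
- tray: fixed open steel tray, 250 (x) x 150 (y) x 45 mm high outside, walls 4 mm, axes parallel to the plate's; origin under the centre of its floor, 183 mm from the plate's centre along the plate's -y. The plate's -y edge overhangs the tray's near wall by 12 mm.
- stand: fixed grey stand, base 120 x 170 mm; its cradle holds the scraper leaning 30 degrees towards the stand's -x (roughly the plate). Origin on the bench, z up, y along the scraper's blade. Square to the leaning scraper: a floor under it, a back plate 55 mm up the blade on -x, a lip 14 mm high on +x with 9 mm play, end cheeks 22 mm high, 144 mm apart.
- stand_seat (a point): point of the cradle's floor where the scraper's origin rests, 24 mm above the bench; axes of the stand (upright)
- scraper: loose scraper block, about 0.3 kg: aluminium blade 14 (x) x 130 (y) x 60 (z) mm with a flat bottom, topped by a black plastic handle 28 (x) x 26 (y) mm from 60 to 145 mm up; origin at the centre of the blade's bottom, z up along the handle, y along the blade. In the stand its z leans 30 degrees towards the stand's -x.
- scraper_grip (a point): point on the handle's axis 110 mm above the blade's bottom, where to grip it across its 26 mm width (along the scraper's y)
- strip1: loose break-off strip of bare tan laminate lying on the plate, 64 x 14 x 6 mm, 12 g; origin at the centre of its underside, x along its length, z up
- strip2: loose break-off strip of bare tan laminate lying on the plate, 64 x 20 x 6 mm, 12 g; origin at the centre of its underside, x along its length, z up
- strip3: loose break-off strip of bare tan laminate lying on the plate, 60 x 16 x 6 mm, 12 g; origin at the centre of its underside, x along its length, z up
- strip4: loose break-off strip of bare tan laminate lying on the plate, 62 x 18 x 6 mm, 12 g; origin at the centre of its underside, x along its length, z up
- fan: black 120 mm box fan with wire guard standing upright, 38 x 120 x 120 mm, bystander; origin under its centre
- tape_roll: cardboard tape roll lying flat, 104 mm across, 24 mm high, bystander; origin under its centre
- tin: closed aluminium tin, 76 mm across, 66 mm high, bystander; origin under its centre
Mind the look-alikes: they are no part of the job. Leave any pink look-alike of the strip3 alone.

How it is judged:
By the outcome, as a careful person would: the job done as asked, in the order asked, and still so for the second after the job is handed in, with the robot touching nothing.
It also fails if it takes over 64 s, if anything falls off the work surface, if the arm or the gripper's body presses on something with over 40 N, if the wrist force passes 120 N, or if a joint passes its speed limit or range.

## Working session

There is one attempt and no reset: what is moved stays moved. The work goes in short steps, Python scripts to look and compute and a tool call to move; the robot and the scene stay as the last step left them, time stands still between calls to the robot, and variables do not carry over. Pictures are saved under pics/ and viewed, at most 10 in all, crops included, and the job is handed in when it is done.

Besides the shell and the picture viewer there is one more tool, called after "Request:" as name(argument=value, ...), one argument or row to a line, values as JSON. play_rows: Moves the arm, as the interface text tells. Its arguments: {"type":"object","properties":{"plan":{"type":"array","items":{"type":"number"}},"squeeze":{"type":"number"}},"required":["plan"]}

```bash
mkdir -p pics; ls; python3 - <<'E'
from workcell import status, viewer, manip
import cv2
for n in("scene","top"):
    im=viewer.camera(n); cv2.imwrite(f"pics/{n}0.png",cv2.resize(im[:,:,::-1],(800,600),interpolation=cv2.INTER_CUBIC))
    print(n,viewer.camera_model(n))
print(status.get_obs(), manip.tip_extent)
E
```

```text
pics
scene {'fx': 422.6195656856379, 'fy': 422.6195656856379, 'cx': 255.11971564186877, 'cy': 191.58177083041977, 'R': array([[ 0.09243105,  0.99571302, -0.00347596],
       [ 0.81140875, -0.0773447 , -0.57933897],
       [-0.5771242 ,  0.05072849, -0.81507931]]), 't': array([-0.09606845, -0.44737092,  2.00138881])}
top {'fx': 392.04535199532154, 'fy': 392.04535199532154, 'cx': 254.41372799967667, 'cy': 190.16721829001696, 'R': array([[ 0.02008402, -0.9996911 , -0.01464022],
       [-0.99891751, -0.01944966, -0.04225533],
       [ 0.04195753,  0.01547303, -0.99899958]]), 't': array([0.02862186, 0.61101266, 1.17914368])}
{'clock': 0.1, 'joint_pos': array([ 1.13642854,  0.33281413, -0.06468225,  1.46085493,  0.02158666,
        1.34986536, -0.0885358 ]), 'joint_velocities': array([-1.03605368e-03, -2.00989089e-04, -1.25053479e-03, -2.39157594e-03,
        2.79075599e-04, -3.69335259e-04,  4.12072667e-05]), 'tau': array([ 2.59535700e-03, -6.26753640e+01,  4.96965798e-02, -3.92428172e+01,
        1.62715476e-02,  7.04951628e-03, -7.23620587e-06]), 'position': array([ 0.25001427, -0.57248159,  0.24459316]), 'ee_rot': array([ 9.78884195e-01,  2.04414636e-01, -1.50653806e-04, -6.05084750e-04]), 'ft_force': array([0.25051246, 0.88093676, 0.56904849]), 'torque': array([-0.01667342,  0.03286328,  0.01434799]), 'grasp_force': 0.0, 'grip_width': 1.0004454546315429} 0.014
```

View pics/scene0.png

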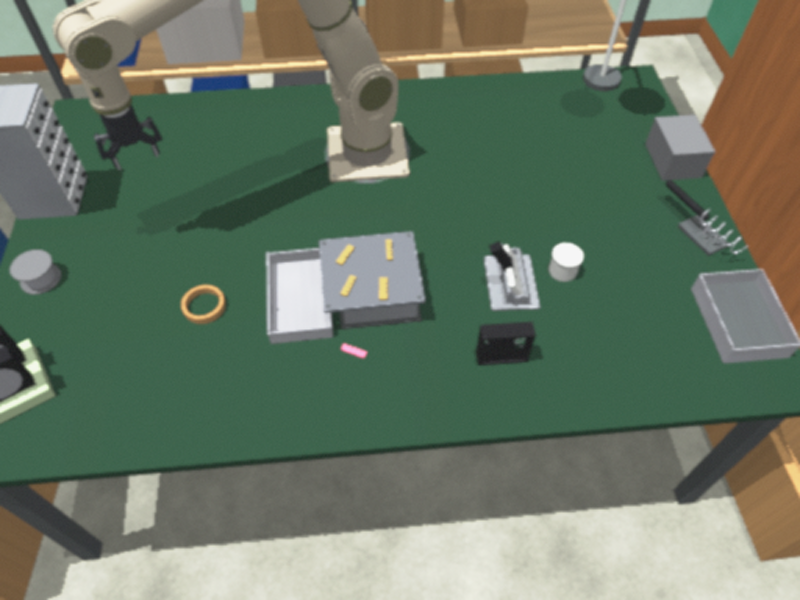

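View pics/top0.png

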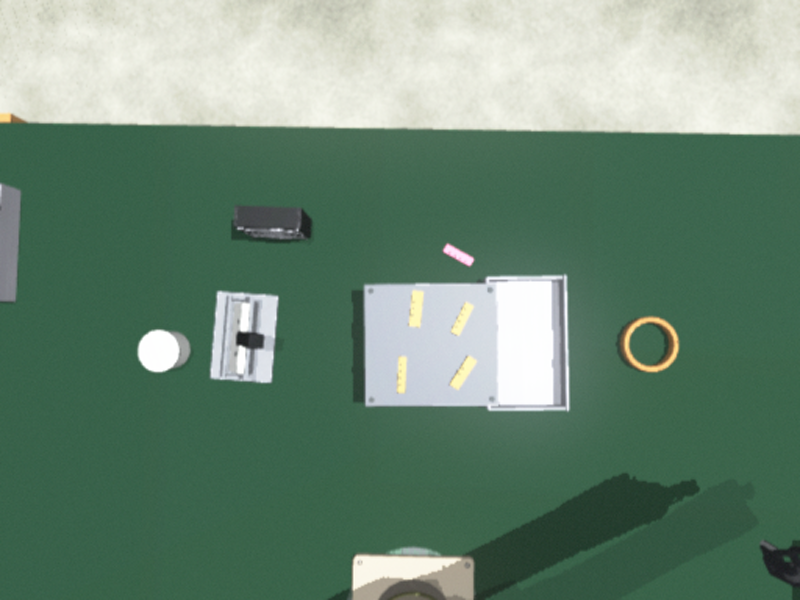

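Scene and top views: plate at top(800px) (365–495, 285–405), tray to its right, and four tan strips on the plate. The stand is at (245,337) with the handle at (250,341), tin at (162,350), fan at (270,222). Next, enlarged crops.

```bash
python3 - <<'E'
from workcell import viewer
import cv2,numpy as np
t=viewer.camera("top")[:,:,::-1]; s=viewer.camera("scene")[:,:,::-1]
R=lambda a,w,h:cv2.resize(a,(w,h),interpolation=cv2.INTER_CUBIC)
c=np.zeros((600,800,3),np.uint8)
c[:300,:300]=R(t[180:250,125:195][:60+10],300,300)   # top, scale 300/70
c[:300,310:610]=R(s[145:205,300:360],300,300) # scale 5
c[305:600,:]=R(t[172:268,225:485][:, :260],800,295)
cv2.imwrite("pics/c1.png",c)
E
```

```text
(no output)
```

View pics/c1.png

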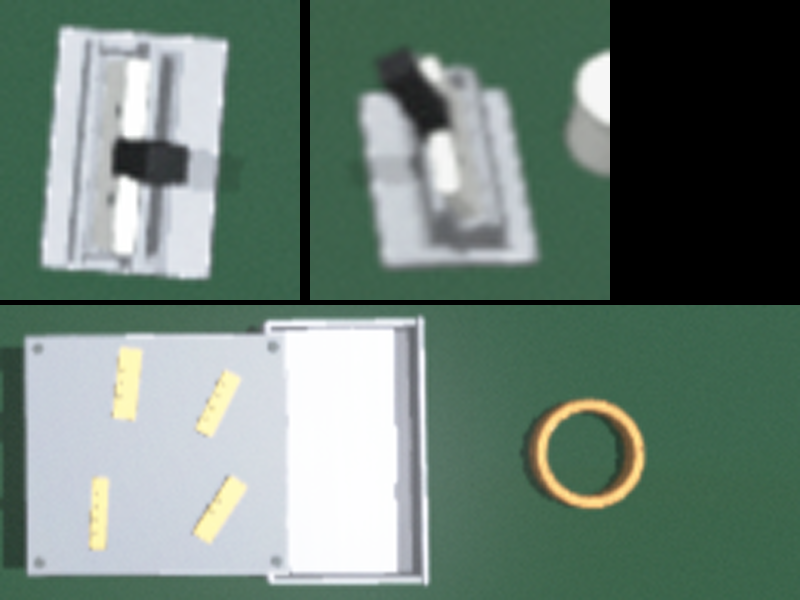

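```bash
cat > h.py <<'E'
import numpy as np
from scipy.optimize import least_squares
from scipy.spatial.transform import Rotation as Ro
from workcell import viewer,status
M={n:viewer.camera_model(n) for n in("top","scene")}
def proj(n,X):
    m=M[n];c=np.atleast_2d(X)@m["R"].T+m["t"]
    return c[:,:2]/c[:,2:]*[m["fx"],m["fy"]]+[m["cx"],m["cy"]]
def back(n,p,z):
    m=M[n];d=np.c_[(np.atleast_2d(p)-[m["cx"],m["cy"]])/[m["fx"],m["fy"]],np.ones(len(p))]@m["R"]
    o=-m["R"].T@m["t"]
    return o+d*((z-o[2])/d[:,2])[:,None]
A=lambda p:np.array(p)*70/300+[125,180]
S=lambda p:(np.array(p)-[310,0])/5+[300,145]
P=lambda p:(np.array(p)-[0,305])*[260/800,96/295]+[225,172]
E
python3 - <<'E'
from h import *
np.set_printoptions(precision=4,suppress=True)
b=back("top",A([(62,27),(228,40),(210,277),(42,267)]),.006);print(b,b.mean(0))
for i in range(4):print(np.linalg.norm(b[i]-b[i-1]),np.degrees(np.arctan2(*(b[i]-b[i-1])[1::-1])))
c=back("top",P([(25,337),(285,333),(288,575),(27,575)]),.095);print(c,c.mean(0))
for i in range(4):print(np.linalg.norm(c[i]-c[i-1]),np.degrees(np.arctan2(*(c[i]-c[i-1])[1::-1])))
print("tray",back("top",P([(422,318),(427,583),(267,322),(270,583)]),.045))
for q in ([(118,347),(142,349),(134,420),(112,418)],[(227,370),(241,376),(210,437),(195,430)],[(94,477),(109,478),(103,550),(90,549)],[(232,475),(247,486),(209,543),(192,532)]):
    e=back("top",P(q),.101);print("strip",e.mean(0)[:2],e[:,:2].round(3).tolist())
# scraper fit
L=np.array([(0,0,145),(7,-65,60),(7,65,60),(-7,-65,60),(-7,65,60)])/1e3
def body(v,l):return (Ro.from_euler('z',v[2])*Ro.from_euler('y',-30,degrees=True)).apply(l)+[v[0],v[1],.024]
tp=A([(168,164),(112,255),(128,58),(138,255),(150,58)])
sp=S([(396,65)])
f=lambda v:np.r_[(proj("top",body(v,L))-tp).ravel(),(proj("scene",body(v,L[:1]))-sp).ravel()]
for s in(1,-1):
  r=least_squares(f,[.45,.3,s*np.pi/2]);print(r.x,np.degrees(r.x[2]),r.fun.round(2))
  print(body(r.x,np.array([[0,0,.11]])))
E
```

```text
[[0.6156 0.3943 0.006 ]
 [0.6086 0.2747 0.006 ]
 [0.4396 0.2828 0.006 ]
 [0.4441 0.4031 0.006 ]] [0.527  0.3387 0.006 ]
0.1717742295473035 -2.918858484000999
0.11985974537171487 -93.35231762500086
0.1692444349774167 177.26862205987248
0.12042105831750752 87.85382595852023
[[ 0.6277  0.1003  0.095 ]
 [ 0.636  -0.1388  0.095 ]
 [ 0.4148 -0.1445  0.095 ]
 [ 0.4096  0.0935  0.095 ]] [ 0.522  -0.0224  0.095 ]
0.21827039118034644 1.7629542976149866
0.23921423513278914 -88.01785746223416
0.22126287309434356 -178.53216183209173
0.23808185785733438 91.2637264161838
tray [[ 0.6564 -0.277   0.045 ]
 [ 0.4036 -0.2839  0.045 ]
 [ 0.6497 -0.1287  0.045 ]
 [ 0.4003 -0.135   0.045 ]]
strip [0.5865 0.006 ] [[0.62, 0.014], [0.618, -0.008], [0.553, -0.001], [0.555, 0.019]]
strip [ 0.5701 -0.078 ] [[0.601, -0.086], [0.595, -0.098], [0.539, -0.071], [0.545, -0.057]]
strip [0.4675 0.0288] [[0.501, 0.034], [0.5, 0.02], [0.435, 0.025], [0.435, 0.036]]
strip [ 0.4739 -0.0811] [[0.505, -0.092], [0.495, -0.105], [0.443, -0.072], [0.453, -0.056]]
[0.5235 0.2673 4.6726] 267.71850593392844 [-22.02  -1.3   13.61   0.53  13.     1.24   3.95   0.07   4.28   1.06
  14.95  -1.75]
[[0.5257 0.3222 0.1193]]
[ 0.5235  0.2673 -1.6106] -92.28096175276137 [-22.02  -1.3   13.61   0.53  13.     1.24   3.95   0.07   4.28   1.06
  14.95  -1.75]
[[0.5257 0.3222 0.1193]]
```

```bash
python3 - <<'E'
from h import *
np.set_printoptions(precision=4,suppress=True)
L=np.array([(0,0,145),(7,-65,60),(7,65,60),(-7,-65,60),(-7,65,60)])/1e3
def body(v,l):return (Ro.from_euler('z',v[2])*Ro.from_euler('y',-30,degrees=True)).apply(l)+[v[0],v[1],.024]
tp=A([(168,164),(128,58),(112,255),(150,58),(138,255)])
sp=S([(396,65)])
f=lambda v:np.r_[(proj("top",body(v,L))-tp).ravel(),(proj("scene",body(v,L[:1]))-sp).ravel()]
r=least_squares(f,[.45,.3,np.pi/2]);print(r.x,np.degrees(r.x[2]),r.fun.round(2))
print(body(r.x,np.array([[0,0,.11]])))
# handle side edges
H=np.array([(14,13,145),(14,-13,145),(-14,13,145),(-14,-13,145),(14,13,60),(14,-13,60)])/1e3
print((proj("top",body(r.x,H))-[125,180])*300/70)
print((proj("scene",body(r.x,H))-[300,145])*5+[310,0])
E
```

```text
[0.5277 0.3527 1.5326] 87.81389257535382 [-0.08 -0.29 -0.02  0.19  0.6  -0.54 -0.35  0.51 -0.62 -0.49 -0.71 -0.9 ]
[[0.5256 0.2978 0.1193]]
[[144.1929 182.7854]
 [147.035  141.1375]
 [188.0438 184.1492]
 [190.8053 143.0315]
 [109.4756 174.5745]
 [112.1632 135.686 ]]
[[407.1398  40.5586]
 [412.0991  67.0592]
 [373.1508  54.0118]
 [377.7547  80.4611]
 [449.7778  99.6403]
 [454.9433 125.6935]]
```

```bash
cat >> h.py <<'E'
np.set_printoptions(precision=4,suppress=True)
SEAT=np.array([.5277,.3527,.024]);YAW=np.radians(87.8);PY=np.radians(1.7)
def toolR(yaw,tilt): # scraper frame -> tool: y=-sy, z=-sz
    sc=Ro.from_euler('z',yaw)*Ro.from_euler('y',-tilt,degrees=True)
    return sc*Ro.from_matrix(np.diag([1.,-1,-1]))
def rows(*targets,frm=None):
    o=status.get_obs();p,q=(o["position"],Ro.from_quat(o["ee_rot"])) if frm is None else frm
    for x,R in targets:
        print(np.degrees((q.inv()*R).as_rotvec()).round(2),q.inv().apply(np.array(x)-p).round(4))
LEAN=toolR(YAW,30)
def lean(h): # TCP so that grasp point is h up the scraper axis in the stand
    return SEAT+(Ro.from_euler('z',YAW)*Ro.from_euler('y',-30,degrees=True)).apply([0,0,h-.005])
E
python3 - <<'E'
from h import *
print(LEAN.as_matrix(),lean(.2),lean(.11))
a=Ro.from_quat(status.get_obs()["ee_rot"])
rows(([.48,-.25,.32],a),([.50,.05,.32],LEAN),(lean(.2),LEAN),(lean(.11),LEAN))
E
```

```text
[[ 0.0332  0.9993  0.0192]
 [ 0.8654 -0.0384  0.4996]
 [ 0.5     0.     -0.866 ]] [0.524  0.2553 0.1929] [0.5257 0.3002 0.1149]
[0. 0. 0.] [ 0.3398 -0.2036 -0.075 ]
[ 16.75  26.74 -62.68] [ 0.4782 -0.4705 -0.0748]
[ 16.75  26.74 -62.68] [ 0.5824 -0.6489  0.0525]
[ 16.75  26.74 -62.68] [ 0.602  -0.6894  0.1304]
```

Request:
play_rows(
  plan=[0, 0, 0, 0.34, -0.204, -0.075, 1, 0, 0, 0, 0.34, -0.204, -0.075, 1, 0, 0, 0, 0.34, -0.204, -0.075, 1, 0, 0, 0, 0.34, -0.204, -0.075, 1, 0, 0, 0, 0.34, -0.204, -0.075, 1, 0, 0, 0, 0.34, -0.204, -0.075, 1, 0, 0, 0, 0.34, -0.204, -0.075, 1, 16.75, 26.74, -62.68, 0.478, -0.47, -0.075, 1, 16.75, 26.74, -62.68, 0.478, -0.47, -0.075, 1, 16.75, 26.74, -62.68, 0.478, -0.47, -0.075, 1, 16.75, 26.74, -62.68, 0.478, -0.47, -0.075, 1, 16.75, 26.74, -62.68, 0.478, -0.47, -0.075, 1, 16.75, 26.74, -62.68, 0.478, -0.47, -0.075, 1, 16.75, 26.74, -62.68, 0.478, -0.47, -0.075, 1, 16.75, 26.74, -62.68, 0.582, -0.649, 0.052, 1, 16.75, 26.74, -62.68, 0.582, -0.649, 0.052, 1, 16.75, 26.74, -62.68, 0.582, -0.649, 0.052, 1, 16.75, 26.74, -62.68, 0.582, -0.649, 0.052, 1, 16.75, 26.74, -62.68, 0.582, -0.649, 0.052, 1, 16.75, 26.74, -62.68, 0.582, -0.649, 0.052, 1],
)

```text
clock: 2.7
position: [0.5239, 0.2545, 0.1933]
ee_rot: [0.696, 0.67, 0.186, -0.179]
ft_force: [0.4, -0.8, -0.0]
grip_width: 1.0
grasp_force: 0.0
```

```bash
python3 - <<'E'
from h import *
import cv2
rows((lean(.2),LEAN),(lean(.11),LEAN))
t=viewer.camera("top")[160:260,110:210,::-1]; s=viewer.camera("scene")[105:205,280:380,::-1]
cv2.imwrite("pics/c2.png",np.hstack([cv2.resize(a,(400,400),interpolation=2) for a in(t,s)]))
o=status.get_obs();print(o["clock"],o["ft_force"],o["joint_pos"])
E
```

```text
[0.02 0.06 0.01] [0.0004 0.     0.0007]
[0.02 0.06 0.01] [ 0.0005 -0.      0.0907]
2.8 [ 0.7282 -0.957  -0.2485] [ 0.3382  0.2589 -0.6734  1.8131 -0.3999  0.9754 -0.1423]
```

View pics/c2.png

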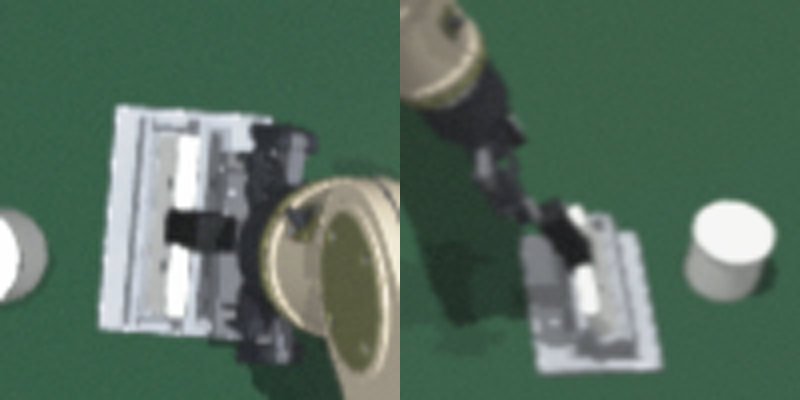

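The gripper is lined up with the handle (handle at (205,230) in the left crop, fingers either side). Going in and gripping.

Request:
play_rows(
  plan=[0, 0, 0, 0, 0, 0.045, 1, 0, 0, 0, 0, 0, 0.08, 1, 0, 0, 0, 0, 0, 0.0905, 1, 0, 0, 0, 0, 0, 0.0905, 1, 0, 0, 0, 0, 0, 0.0905, 0, 0, 0, 0, 0, 0, 0.0905, 0, 0, 0, 0, 0, 0, 0.0905, 0, 0, 0, 0, 0, 0, 0.0905, 0, 0, 0, 0, 0, 0, 0.0905, 0, 0, 0, 0, 0, 0, 0.0905, 0, 0, 0, 0, 0, 0, 0.0905, 0, 0, 0, 0, 0, 0, 0.0905, 0],
  squeeze=80,
)

```text
clock: 4.3
position: [0.526, 0.2998, 0.1155]
ee_rot: [0.696, 0.67, 0.187, -0.179]
ft_force: [-2.3, -3.1, 6.3]
grip_width: 0.295
grasp_force: 78.5
```

```bash
python3 - <<'E'
from h import *
UP=toolR(np.radians(91.7),0)
rows((lean(.2),LEAN),([.5,.17,.30],UP),([.462,.062,.24],UP),([.462,.062,.206],UP))
print(status.get_obs()["position"])
E
```

```text
[ 0.08  0.04 -0.01] [ 0.     -0.0003 -0.0893]
[  1.09 -29.95  -3.84] [-0.0211 -0.0207 -0.2252]
[  1.09 -29.95  -3.84] [-0.1458 -0.0545 -0.2279]
[  1.09 -29.95  -3.84] [-0.1628 -0.0546 -0.1984]
[0.526  0.2998 0.1155]
```

Request:
play_rows(
  plan=[0, 0, 0, 0, 0, -0.02, 0, 0, 0, 0, 0, 0, -0.05, 0, 0, 0, 0, 0, 0, -0.09, 0, 1.09, -29.95, -3.84, -0.021, -0.021, -0.225, 0, 1.09, -29.95, -3.84, -0.021, -0.021, -0.225, 0, 1.09, -29.95, -3.84, -0.021, -0.021, -0.225, 0, 1.09, -29.95, -3.84, -0.021, -0.021, -0.225, 0, 1.09, -29.95, -3.84, -0.146, -0.0545, -0.228, 0, 1.09, -29.95, -3.84, -0.146, -0.0545, -0.228, 0, 1.09, -29.95, -3.84, -0.146, -0.0545, -0.228, 0, 1.09, -29.95, -3.84, -0.1545, -0.0545, -0.213, 0, 1.09, -29.95, -3.84, -0.1628, -0.0546, -0.1984, 0, 1.09, -29.95, -3.84, -0.1628, -0.0546, -0.1984, 0],
)

```text
clock: 5.92
position: [0.4609, 0.0631, 0.2036]
ee_rot: [0.696, 0.718, -0.001, -0.002]
ft_force: [-0.3, 0.4, -3.8]
grip_width: 0.292
grasp_force: 80.4
```

```bash
python3 - <<'E'
from h import *
import cv2
UP=toolR(np.radians(91.7),0)
rows(([.462,.062,.206],UP),([.469,-.16,.206],UP))
t=viewer.camera("top")[160:270,215:375,::-1]; s=viewer.camera("scene")[120:230,160:300,::-1]
cv2.imwrite("pics/c3.png",np.vstack([cv2.resize(t,(436,300),interpolation=2),cv2.resize(s,(436,300),interpolation=2)]))
o=status.get_obs();print(o["clock"],o["ft_force"],o["joint_pos"],o["grip_width"])
E
```

```text
[-0.22 -0.06  0.14] [-0.0011  0.0011 -0.0024]
[-0.22 -0.06  0.14] [-0.2232  0.001  -0.0027]
6.025 [ 0.1286  0.4621 -3.0704] [ 0.3354  0.0442 -0.5758  1.891   0.0248  1.2144 -0.2168] 0.2925788203255366
```

View pics/c3.png

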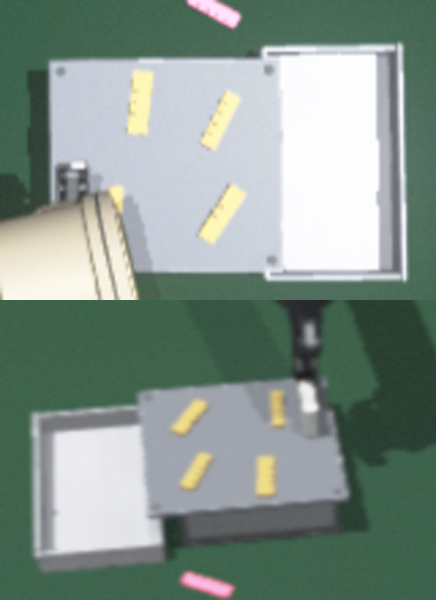

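Scraper is upright just behind strip3 on the plate (blade at (310,410) in the lower crop). Feeling for the surface.

Request:
play_rows(
  plan=[0, 0, 0, 0, 0, 0.001, 0, 0, 0, 0, 0, 0, 0.002, 0, 0, 0, 0, 0, 0, 0.003, 0, 0, 0, 0, 0, 0, 0.003, 0],
)

```text
clock: 6.52
position: [0.4617, 0.0622, 0.2025]
ee_rot: [0.696, 0.718, -0.0, -0.0]
ft_force: [-0.2, 0.3, -5.0]
grip_width: 0.296
grasp_force: 80.4
```

Request:
play_rows(
  plan=[0, 0, 0, 0, 0, 0.001, 0, 0, 0, 0, 0, 0, 0.0015, 0, 0, 0, 0, 0, 0, 0.0015, 0],
)

```text
clock: 6.9
position: [0.4617, 0.0622, 0.2009]
ee_rot: [0.696, 0.718, -0.0, -0.0]
ft_force: [0.6, -0.4, -4.5]
grip_width: 0.292
grasp_force: 80.4
```

Request:
play_rows(
  plan=[0, 0, 0, -0.008, 0, 0.0005, 0, 0, 0, 0, -0.022, 0, 0.0005, 0, 0, 0, 0, -0.036, 0, 0.0005, 0, 0, 0, 0, -0.05, 0, 0.0005, 0, 0, 0, 0, -0.064, 0, 0.0005, 0, 0, 0, 0, -0.078, 0, 0.0005, 0, 0, 0, 0, -0.092, 0, 0.0005, 0, 0, 0, 0, -0.106, 0, 0.0005, 0, 0, 0, 0, -0.12, 0, 0.0005, 0, 0, 0, 0, -0.132, 0, 0.0005, 0, 0, 0, 0, -0.144, 0, 0.0005, 0, 0, 0, 0, -0.155, 0, 0.0005, 0, 0, 0, 0, -0.166, 0, 0.0005, 0, 0, 0, 0, -0.177, 0, 0.0005, 0, 0, 0, 0, -0.188, 0, 0.0005, 0, 0, 0, 0, -0.199, 0, 0.0005, 0, 0, 0, 0, -0.21, 0, 0.0005, 0, 0, 0, 0, -0.222, 0, 0.0005, 0, 0, 0, 0, -0.222, 0, 0.0005, 0],
)

```text
clock: 9.28
position: [0.4675, -0.1615, 0.1995]
ee_rot: [0.697, 0.717, -0.001, -0.001]
ft_force: [-0.7, 0.9, -2.8]
grip_width: 0.294
grasp_force: 80.5
```

```bash
python3 - <<'E'
from h import *
import cv2
t=viewer.camera("top")[160:270,215:375,::-1]; s=viewer.camera("scene")[120:230,160:300,::-1]
cv2.imwrite("pics/c4.png",np.vstack([cv2.resize(t,(436,300),interpolation=2),cv2.resize(s,(436,300),interpolation=2)]))
o=status.get_obs();print(o["clock"],o["ft_force"],o["position"])
E
```

```text
9.375 [ 0.2212  0.7844 -4.85  ] [ 0.468  -0.1599  0.1998]
```

View pics/c4.png

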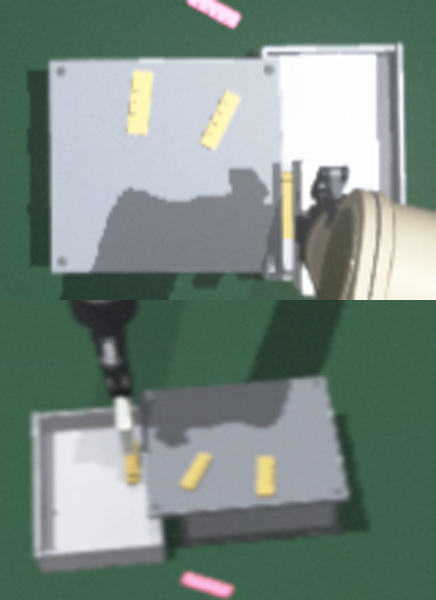

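Column A left the plate; one strip is visible by the tray's near wall at (288,205). Lifting and moving to the second column.

Request:
play_rows(
  plan=[0, 0, 0, 0, 0, -0.03, 0, 0, 0, 0, 0, 0, -0.05, 0, 0, 0, 0, 0.06, 0.035, -0.05, 0, 0, 0, 0, 0.12, 0.07, -0.05, 0, 0, 0, 0, 0.175, 0.105, -0.05, 0, 0, 0, 0, 0.21, 0.125, -0.05, 0, 0, 0, 0, 0.22, 0.13, -0.05, 0, 0, 0, 0, 0.22, 0.13, -0.025, 0, 0, 0, 0, 0.22, 0.13, -0.004, 0, 0, 0, 0, 0.22, 0.13, 0, 0, 0, 0, 0, 0.22, 0.13, 0, 0],
)

```text
clock: 10.75
position: [0.5915, 0.0639, 0.2006]
ee_rot: [0.696, 0.718, -0.0, -0.0]
ft_force: [-0.3, 0.3, -3.6]
grip_width: 0.294
grasp_force: 81.0
```

```bash
python3 - <<'E'
from h import *
import cv2
UP=toolR(np.radians(91.7),0)
rows(([.592,.06,.2005],UP))
t=viewer.camera("top")[160:270,215:375,::-1]; s=viewer.camera("scene")[120:230,160:300,::-1]
cv2.imwrite("pics/c5.png",np.vstack([cv2.resize(t,(436,300),interpolation=2),cv2.resize(s,(436,300),interpolation=2)]))
E
```

```text
[-0.05  0.03  0.04] [-0.0039  0.0004  0.0001]
```

View pics/c5.png

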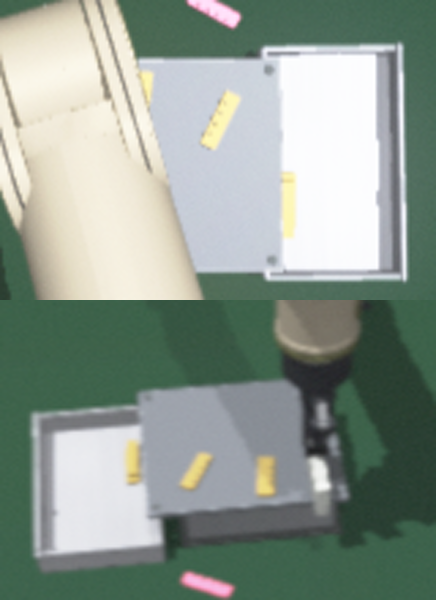

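The strips lie in the tray at its near wall. Second sweep.

Request:
play_rows(
  plan=[0, 0, 0, -0.008, 0, 0, 0, 0, 0, 0, -0.022, 0, 0, 0, 0, 0, 0, -0.036, 0, 0, 0, 0, 0, 0, -0.05, 0, 0, 0, 0, 0, 0, -0.064, 0, 0, 0, 0, 0, 0, -0.078, 0, 0, 0, 0, 0, 0, -0.092, 0, 0, 0, 0, 0, 0, -0.106, 0, 0, 0, 0, 0, 0, -0.12, 0, 0, 0, 0, 0, 0, -0.132, 0, 0, 0, 0, 0, 0, -0.144, 0, 0, 0, 0, 0, 0, -0.155, 0, 0, 0, 0, 0, 0, -0.166, 0, 0, 0, 0, 0, 0, -0.177, 0, 0, 0, 0, 0, 0, -0.188, 0, 0, 0, 0, 0, 0, -0.199, 0, 0, 0, 0, 0, 0, -0.21, 0, 0, 0, 0, 0, 0, -0.224, 0, 0, 0, 0, 0, 0, -0.224, 0, 0, 0],
)

```text
clock: 13.22
position: [0.5978, -0.1624, 0.1994]
ee_rot: [0.697, 0.717, -0.001, -0.0]
ft_force: [0.1, 0.5, -2.8]
grip_width: 0.298
grasp_force: 81.0
```

```bash
python3 - <<'E'
from h import *
import cv2
o=status.get_obs();print(o["position"])
rows(([.594,-.15,.29],toolR(np.radians(91.7),0)),([.54,.15,.30],toolR(np.radians(91.7),0)),(lean(.21),LEAN),(lean(.2),LEAN),(lean(.112),LEAN))
E
```

```text
[ 0.5978 -0.1624  0.1994]
[-0.13  0.08 -0.12] [ 0.0124 -0.0037 -0.0906]
[-0.13  0.08 -0.12] [ 0.3137 -0.0494 -0.1009]
[-1.11 30.07  3.66] [ 0.4146 -0.0626 -0.0025]
[-1.11 30.07  3.66] [ 0.4196 -0.0623  0.0061]
[-1.11 30.07  3.66] [ 0.4636 -0.0592  0.0823]
```

Request:
play_rows(
  plan=[0, 0, 0, 0, 0, -0.04, 0, 0, 0, 0, 0.012, -0.003, -0.09, 0, 0, 0, 0, 0.07, -0.012, -0.1, 0, 0, 0, 0, 0.13, -0.022, -0.1, 0, 0, 0, 0, 0.19, -0.031, -0.1, 0, 0, 0, 0, 0.25, -0.04, -0.1, 0, 0, 0, 0, 0.312, -0.05, -0.1, 0, -0.37, 10, 1.2, 0.34, -0.053, -0.075, 0, -0.74, 20, 2.4, 0.38, -0.057, -0.04, 0, -1.11, 30.05, 3.7, 0.412, -0.0625, -0.004, 0, -1.11, 30.05, 3.7, 0.412, -0.0625, -0.004, 0, -1.11, 30.05, 3.7, 0.412, -0.0625, -0.004, 0, -1.11, 30.05, 3.7, 0.412, -0.0625, -0.004, 0],
)

```text
clock: 14.85
position: [0.5248, 0.2506, 0.2066]
ee_rot: [0.694, 0.671, 0.188, -0.178]
ft_force: [0.6, 0.7, -3.0]
grip_width: 0.291
grasp_force: 81.2
```

```bash
python3 - <<'E'
from h import *
import cv2
rows((lean(.2),LEAN),(lean(.11),LEAN),([.526,.2998,.1155],LEAN))
t=viewer.camera("top")[160:270,115:375,::-1]; s=viewer.camera("scene")[100:230,160:370,::-1]
cv2.imwrite("pics/c6.png",np.vstack([cv2.resize(t,(600,254),interpolation=2),cv2.resize(s,(600,340),interpolation=2)]))
E
```

```text
[0.16 0.02 0.32] [-0.0028 -0.0011  0.0142]
[0.16 0.02 0.32] [-0.0028 -0.0014  0.1042]
[0.16 0.02 0.32] [-0.0029 -0.001   0.1035]
```

View pics/c6.png

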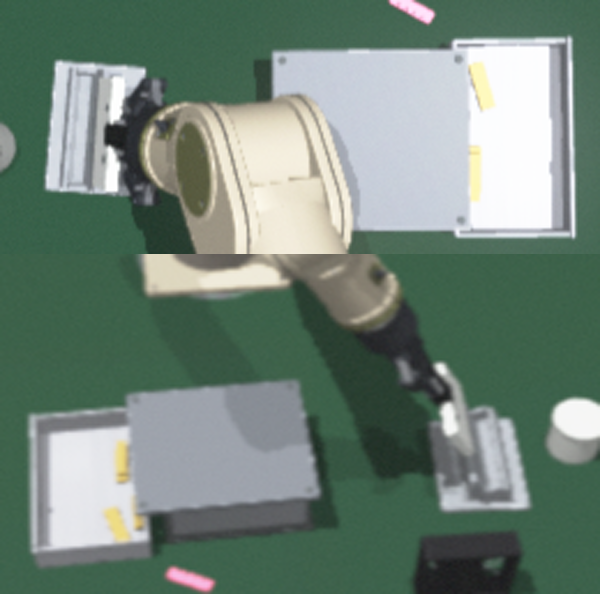

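Plate is empty; strips in tray. Inserting the scraper with a little clearance from the back plate.

Request:
play_rows(
  plan=[0.16, 0, 0.3, -0.0005, -0.001, 0.02, 0, 0.16, 0, 0.3, -0.0005, -0.001, 0.04, 0, 0.16, 0, 0.3, -0.0005, -0.001, 0.06, 0, 0.16, 0, 0.3, -0.0005, -0.001, 0.075, 0, 0.16, 0, 0.3, -0.0005, -0.001, 0.09, 0, 0.16, 0, 0.3, -0.0005, -0.001, 0.098, 0, 0.16, 0, 0.3, -0.001, -0.001, 0.101, 0, 0.16, 0, 0.3, -0.0015, -0.001, 0.102, 0, 0.16, 0, 0.3, -0.0015, -0.001, 0.102, 0],
)

```text
clock: 16.08
position: [0.5247, 0.2999, 0.1157]
ee_rot: [0.697, 0.669, 0.186, -0.181]
ft_force: [-0.5, 1.5, -3.5]
grip_width: 0.295
grasp_force: 81.4
```

```bash
python3 - <<'E'
from h import *
rows(([.526,.2998,.1155],LEAN))
print(status.get_obs()["ft_force"])
E
```

```text
[-0.13 -0.06 -0.15] [-0.0001  0.0013  0.0001]
[-0.4558  1.4542 -3.4585]
```

Request:
play_rows(
  plan=[0, 0, 0, -0.0005, 0.001, 0.0005, 0, 0, 0, 0, -0.0008, 0.001, 0.001, 0, 0, 0, 0, -0.0008, 0.001, 0.001, 0],
)

```text
clock: 16.45
position: [0.5252, 0.2999, 0.1155]
ee_rot: [0.696, 0.669, 0.186, -0.181]
ft_force: [-10.1, -7.4, 13.5]
grip_width: 0.294
grasp_force: 83.8
```

Seated (floor contact felt). Release, back out along the handle, then move clear.

Request:
play_rows(
  plan=[0, 0, 0, 0, 0, -0.0005, 0.4, 0, 0, 0, 0, 0, -0.0005, 0.6, 0, 0, 0, 0, 0, -0.0005, 1, 0, 0, 0, 0, 0, -0.0005, 1, 0, 0, 0, 0, 0, -0.0005, 1, 0, 0, 0, 0, 0, -0.0005, 1, 0, 0, 0, 0, 0, -0.02, 1, 0, 0, 0, 0, 0, -0.06, 1, 0, 0, 0, 0, 0, -0.1, 1, 0, 0, 0, 0, 0, -0.15, 1, 0, 0, 0, -0.06, 0, -0.18, 1, 0, 0, 0, -0.1, -0.05, -0.18, 1, 0, 0, 0, -0.1, -0.1, -0.18, 1, 0, 0, 0, -0.1, -0.1, -0.18, 1],
)

```text
clock: 18.2
position: [0.4162, 0.1264, 0.2194]
ee_rot: [0.697, 0.669, 0.185, -0.18]
ft_force: [0.9, -0.4, 0.3]
grip_width: 0.999
grasp_force: 0.0
```

```bash
python3 - <<'E'
from h import *
import cv2
t=viewer.camera("top")[130:270,100:375,::-1]; s=viewer.camera("scene")[120:230,160:380,::-1]
cv2.imwrite("pics/c7.png",np.vstack([cv2.resize(t,(590,300),interpolation=2),cv2.resize(s,(590,295),interpolation=2)]))
E
```

```text
(no output)
```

View pics/c7.png

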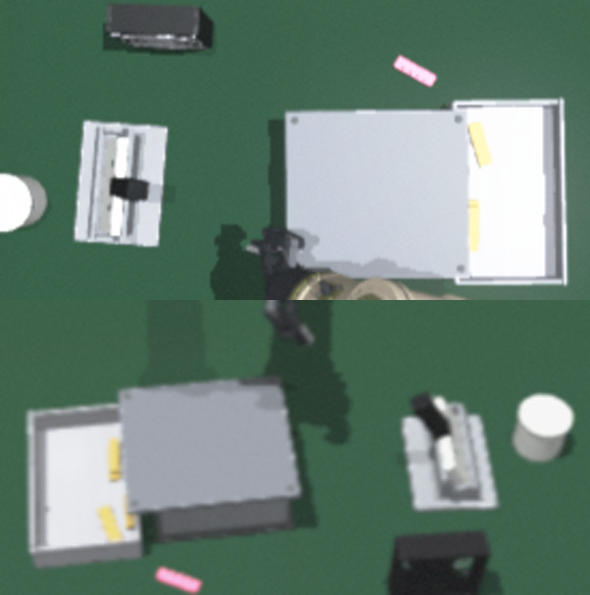

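Scraper is back in the stand, plate clear, bystanders unmoved. Three strips are distinct; I'll check the fourth (stacked at about (474,225)) in one zoom.

```bash
python3 - <<'E'
from h import *
import cv2
t=viewer.camera("top")[175:265,305:370,::-1]; s=viewer.camera("scene")[155:215,165:225,::-1]
cv2.imwrite("pics/c8.png",np.hstack([cv2.resize(t,(400,554),interpolation=2),cv2.resize(s,(400,554),interpolation=2)]))
E
```

```text
(no output)
```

View pics/c8.png

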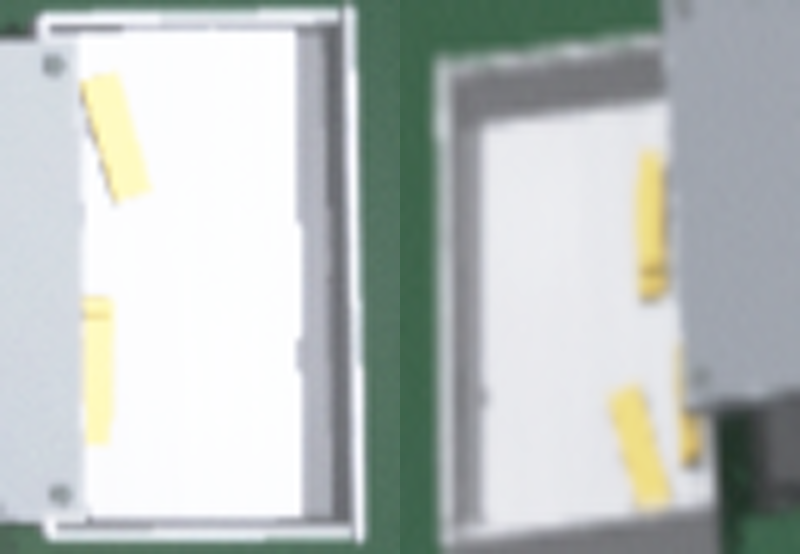

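The zoom accounts for all four strips in the tray: two stacked at (97,370), one at (115,137), and one near the wall at (690,410) in the scene view. I'm handing in.

```bash
python3 -c "
from workcell import manip
print(manip.hand_in())"
```

```text
the job is handed in; nothing more can be done
None
```

All four strips were pushed into the tray with the scraper, the scraper is back in its stand, the fan, tape roll and tin were not touched, and the job was handed in at about 18 s on the robot's clock (limit 64 s).

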